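Slide the slotted packing plate out of the tray and stack it

ROBOT

A 6-joint arm with a two-finger parallel gripper is mounted at the origin on the work surface. World frame = base frame: x ahead of the robot, y to its left, z up, the work surface at z = 0. Lengths are in m, angles in rad, forces in N, time in s.
With the tool pointing down it reaches from about 0.275 to 0.875 m from the base axis. Payload 12.5 kg.
Tool frame: the origin (TCP) lies at the very end of the fingers, on their centre line; the grasp point (between the pads) lies 19 mm behind it; z points along the fingers, y is the line along which they close (so a half turn about z gives the same grasp; the last joint's range is limited). The gripper opens to 85 mm and grips with 20 to 120 N. Pads are 22 mm wide; open, the fingers measure 114 mm over their backs; the gripper's body (76 mm by 85 mm) begins 54 mm behind the grasp point. The pads swing forward as they close: fully open they stand 13 mm farther back than shut.
Start: joints at [-1.42, 0.351, 1.652, -0, 1.139, -0.085], TCP at [0.129, -0.535, 0.231] pointing down, gripper open.
Joint ranges: [-2.75, 2.75], [-0.79, 2.1], [0.01, 2.65], [-1.57, 4.71], [0.07, 3.14], [-2.87, 2.87]. Speed limits (rad/s): [2.22, 2.22, 2.79, 3.14, 3.14, 3.14].

INTERFACE

Orientations are given as a 3x3 rotation matrix whose columns are the frame's x, y, z axes.
In Python, from bench import manip gives the robot as it stands. Calls block until the motion is done:
- manip.move_ptp(position, orientation): joint-space move of the TCP to a pose.
- manip.move_l(position, attitude=None, max_speed=0.15): straight line of the TCP; attitude=None keeps the orientation; max_speed is the mean speed in m/s.
- manip.move_j(angles): joint-space move.
- manip.set_gripper(opening, effort=None): opening from 0.0 (shut) to 1.0 (fully open); effort is the grip in N (None keeps the last); returns when the fingers have stopped.
- manip.dwell(seconds).
- manip.inverse_kinematics(position, orientation): joint angles nearest the present ones, or None.
- manip.grab_frame(name): name is "scene" or "top" or "wrist"; returns (picture, depth): 400x640x3 uint8, red, green, blue; 400x640 float32, m along the optical axis (not along the pixel's ray), 0 where there is no reading.
- manip.get_calibration(name): a dict with "camera_matrix" (3x3 intrinsics, pixels), "R" (3x3) and "t" (3): a world point X has camera coordinates R X + t. Camera axes: x right, y down, z forward; pixel columns grow to the right and rows downward; lengths in m; the calibration is good to about 2 mm. A picture is of the moment at which its call begins: read the wrist's pose just before it. get_calibration takes no time and is no camera call; for the wrist camera it gives the pose at the moment of the call.
A pose or a line that the arm cannot do raises manip.Unreachable and nothing moves.
- manip.sign_off(): hands the job in; it is judged then, once.
Trained networks look in the newest picture that a camera, given by its name, has taken for a name from the list of things; names that differ only in an ending like _2 or _b are one class to them, and where a whole thing is asked for, a point or a joint stands for the part that bears it (a point fixed in the world has none). Each returns a list of dicts, best first, with "confidence" (0 to 1); they miss things now and then, are a little off and sometimes report something else, mostly with a low value. They report only what shows in the picture. A call takes as long as a camera call. They do not tell look-alikes from the thing itself.
- manip.look_for(camera, name): "at" ([x, y, z] in m, in world coordinates, good to about 4 mm: the middle of the surface that is visible of it).
Readings, each from a call of its own:
- manip.current_time(): time.
- manip.current_qpos(): joint angles.
- manip.current_joint_vel(): joint speeds.
- manip.current_joint_torque(): joint torques, N m.
- manip.current_ee_pos(): TCP position.
- manip.current_tcp_rot(): TCP orientation.
- manip.current_force(): force on the tool from outside, world axes, zero at the start.
- manip.current_ft_torque(): the same for the moment, N m.
- manip.current_grip_width(): opening from 0.0 (shut) to 1.0 (fully open).
- manip.current_grip_force(): force on a finger pad.
Only numpy, scipy, OpenCV 4.12 (cv2) and the standard library are available. Lean on these libraries where they do the work, as an engineer would, in place of code of your own. Each camera call takes 0.05 s, during which the arm holds its last target. There are 200 camera calls.

TASK

In the two-lane stock tray, slide the plate with the slotted ends along its lane until its end sticks out past the tray's open edge, still lying flat. Take it by that overhanging end and lay it flat, centred and squared up (either way round), on top of the pile of narrower plates on the timber, setting it down without dropping it. Leave the solid plate in its lane, and do not shift the pile or anything else.

Things in the scene. Friction and masses are not known exactly. Their poses are not given: they have to be found in the camera images.
- slotted_plate_center (a point): Centre (half-way up) of the loose aluminium plate to move: 140 mm long (x), 62 wide (y), 6 thick, about 0.13 kg, with an open slot 16 mm wide, 38 deep in the middle of each short end (flat H outline). It lies in either lane of the tray, long axis along it; the lane leaves no room for fingers at its long sides. Gripped across its 62 mm width where it overhangs.
- solid_plate_center (a point): Centre of the other loose aluminium plate, 140 x 62 x 6 mm, without slots, lying in the other lane. It stays there.
- tray: Fixed green tray 260 mm long (x), 152 wide (y); origin on the table under its centre. Two 70 mm wide lanes along x, centred at y = +37 and -37; floor 50 mm above the table. Lips 4 mm thick, 12 mm above the floor, on the sides, between lanes and at the back (inner face x = +126). The front (x = -130) is open, a clear drop, and faces the timber. Plates start 10-45 mm inside it, with 70-106 mm free behind them.
- pile_top_center (a point): Centre (half-way up) of the top plate of the pile: two loose plain steel plates one on the other, each 130 mm long (x), 42 mm wide (y), 8 mm thick, 0.34 kg, lying along the timber on the half nearer the robot. The pile's top face is 4 mm above this point, 61 mm above the table.
- pile_bottom_center (a point): Centre (half-way up) of the lower plate of the pile; same size.
- timber: Fixed wooden beam 340 mm long (x), 100 mm wide (y), 45 mm high; origin under its centre on the table.
- hub: Loose dark steel flanged hub, 80 mm diameter, 40 mm high, standing on the far half of the timber; origin under its centre. Leave alone.
- jar: Loose grey jar, 60 mm diameter, 90 mm high; origin under its centre. Leave alone.
- wrench: Loose steel wrench, 190 mm long, lying on the table. Leave alone.
- screwdriver: Loose screwdriver, 200 mm long, lying on the table between tray and timber, under 35 mm high. Leave alone.
- pulley: Loose black pulley lying flat, 150 mm diameter, 32 mm high; origin under its centre. Leave alone.
- bearing_block: Loose aluminium block with holes, 60 x 120 x 35 mm; origin under its centre. Leave alone.
- bolt_cup: Loose black bowl, 90 mm diameter, 60 mm high; origin under its centre. Leave alone.
Mind the look-alikes: they are no part of the job. What is shaped like the part that bears slotted_plate_center but red is not meant.

How it is judged:
On the way, in this order (a step that is already met when the one before it is completed fails the run):
1. the slotted plate lies flat in its lane with its end 15 to 65 mm out past the tray's open edge (x of slotted_plate_center in the frame of tray between -0.125 and -0.075 m and angle between slotted_plate_center's own z axis and vertical below 0.07 rad and z of slotted_plate_center in the frame of tray between 0.048 and 0.058 m), for 0.1 s.
2. the slotted plate is held by the fingers, clear of the tray (contact force between the fingers and slotted_plate above 1 N and contact force between slotted_plate and tray below 0.05 N and horizontal distance between slotted_plate_center and tray above 0.15 m and height (world z) of slotted_plate_center above 0.045 m), for 0.1 s.
At the end, for the whole second after the job is handed in: The slotted plate lies at rest flat on top of the pile, its centre within 10 mm of the pile's and its long side within 8 degrees of the pile's (either way round); pile plates and solid plate within 20 mm of where they started (horizontal distance between slotted_plate_center and pile_top_center below 0.01 m and angle between the x axis of slotted_plate_center and the x axis of pile_top_center, either way round below 0.14 rad and angle between each of slotted_plate_center, pile_top_center's own z axis and vertical below 0.05 rad and z of slotted_plate_center in the frame of pile_top_center between 0.005 and 0.009 m and contact force between slotted_plate and pile_top above 0.3 N and distance of each of pile_top_center, pile_bottom_center, solid_plate_center from where it was at the start of the episode below 0.02 m and linear speed of slotted_plate below 0.02 m/s); the robot touches nothing.
It fails at once if the slotted plate was dropped (moving faster than 0.5 m/s with no finger on it) (linear speed of slotted_plate above 0.5 m/s and contact force between the fingers and slotted_plate below 0.05 N).
It fails at once if the solid plate was moved by more than 20 mm (distance of solid_plate_center from where it was at the start of the episode above 0.02 m).
It fails at once if the pile was shifted by more than 20 mm (distance of any of pile_top_center, pile_bottom_center from where it was at the start of the episode above 0.02 m).
It fails at once if something else on the table was moved by more than 30 mm (distance of any of hub, jar, wrench, screwdriver, pulley, bearing_block, bolt_cup from where it was at the start of the episode above 0.03 m).
It also fails if it takes over 54 s, if anything falls off the work surface, if the arm or the gripper's body presses on something with over 40 N, if the wrist force passes 120 N, or if a joint passes its speed limit or range.

## Working session

There is one attempt and no reset: what is moved stays moved. The work goes in short steps, each a Python script; the robot and the scene stay as the last script left them, time stands still between calls to the robot, and variables do not carry over. Pictures are saved under pics/ and viewed, at most 10 in all, crops included, and the job is handed in when it is done.

```bash
mkdir -p pics; python3 - <<'E'
from bench import manip as m
import cv2,numpy as np
for c in("top","scene"):
    p,d=m.grab_frame(c); cv2.imwrite(f"pics/{c}0.png",p[:,:,::-1]); np.save(f"pics/{c}0d.npy",d)
    k=m.get_calibration(c); print(c,k["camera_matrix"].tolist(),np.round(k["R"],3).tolist(),k["t"])
    for n in("slotted_plate_center","solid_plate_center","tray","pile_top_center","timber","hub","screwdriver","jar","bolt_cup","pulley"):
        print(n,[(np.round(o["at"],3).tolist(),round(o["confidence"],2)) for o in m.look_for(c,n)][:3])
print(m.current_time())
E
```

```text
top [[369.8463141437954, 0.0, 322.4928060038534], [0.0, 369.8463141437954, 197.7265497446646], [0.0, 0.0, 1.0]] [[0.015, -1.0, -0.017], [-0.999, -0.014, -0.038], [0.038, 0.017, -0.999]] [0.02488234 0.51043267 1.41638622]
slotted_plate_center [([0.515, 0.16, 0.056], 0.94), ([0.275, 0.316, 0.009], 0.79), ([0.369, -0.041, 0.005], 0.58)]
solid_plate_center [([0.445, 0.18, 0.056], 0.64), ([0.515, 0.157, 0.057], 0.39)]
tray [([0.484, 0.258, 0.052], 0.66)]
pile_top_center [([0.502, -0.24, 0.065], 0.85), ([0.72, 0.227, 0.036], 0.21)]
timber [([0.584, -0.246, 0.043], 0.87)]
hub [([0.69, -0.238, 0.059], 0.84), ([0.352, 0.496, 0.026], 0.64)]
screwdriver [([0.639, -0.038, 0.018], 0.56)]
jar [([0.758, 0.003, 0.092], 0.74)]
bolt_cup [([0.352, 0.496, 0.025], 0.82)]
pulley []
scene [[435.56171636307494, 0.0, 326.0278210028513], [0.0, 435.56171636307494, 205.20941395386058], [0.0, 0.0, 1.0]] [[-0.882, 0.471, 0.017], [0.376, 0.725, -0.577], [-0.285, -0.502, -0.817]] [ 0.45796595 -0.16833043  1.49286131]
slotted_plate_center [([0.276, 0.314, 0.003], 0.94), ([0.513, 0.166, 0.055], 0.62), ([0.369, -0.034, 0.009], 0.55)]
solid_plate_center [([0.44, 0.183, 0.053], 0.85)]
tray [([0.701, -0.226, 0.059], 0.51)]
pile_top_center [([0.502, -0.235, 0.061], 0.88), ([0.343, 0.48, 0.032], 0.6), ([0.597, -0.208, 0.045], 0.26)]
timber [([0.6, -0.209, 0.045], 0.74)]
hub [([0.508, -0.212, 0.05], 0.59)]
screwdriver [([0.642, -0.034, 0.02], 0.66)]
jar [([0.772, 0.023, 0.067], 0.66)]
bolt_cup [([0.34, 0.481, 0.032], 0.7)]
pulley [([0.47, -0.453, 0.031], 0.57)]
1.1
```

View pics/top0.png

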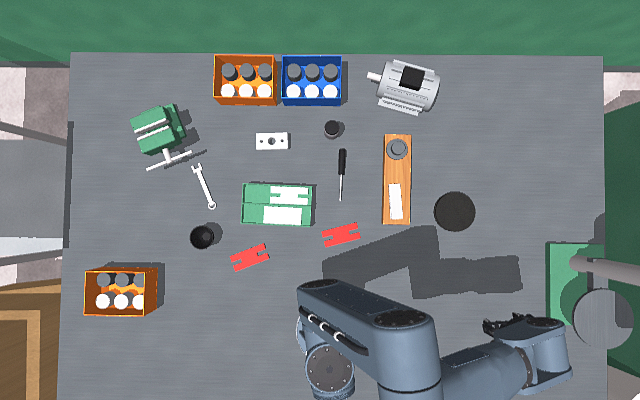

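View pics/scene0.png

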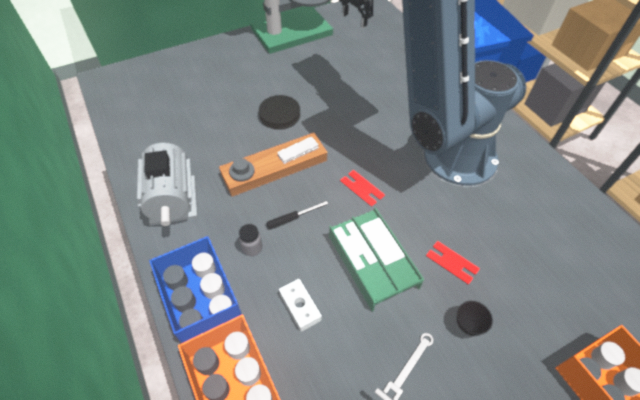

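The top picture shows the tray at about (278,204), open to the right (world −y). The H-plate is in its upper lane at (292,195). The pile is at (395,202), the hub at (398,149), and the red look-alikes are at (250,257) and (341,235). Next I'll take wrist views over the tray and the pile.

```bash
cat > h.py <<'E'
from bench import manip as m
import cv2,numpy as np
def down(a):  # tool z down, tool y axis at world angle a
    y=np.array([np.cos(a),np.sin(a),0]);z=np.array([0,0,-1.]);return np.column_stack([np.cross(y,z),y,z])
def snap(c,name):
    k=m.get_calibration(c);p,d=m.grab_frame(c);cv2.imwrite(f"pics/{name}.png",p[:,:,::-1])
    K=k["camera_matrix"];v,u=np.mgrid[:400,:640]
    C=np.dstack([(u-K[0,2])/K[0,0]*d,(v-K[1,2])/K[1,1]*d,d])
    W=(C-k["t"])@k["R"]; W[d<=0]=np.nan
    np.savez(f"pics/{name}.npz",p=p,W=W,K=K,R=k["R"],t=k["t"]); return p,W
def show_ik(pos,R): 
    q=m.inverse_kinematics(pos,R); return None if q is None else np.round(q,2).tolist()
E
python3 - <<'E'
from h import *
for a in (0,np.pi): print("tray",a,show_ik([.515,.03,.12],down(a)))
for a in (np.pi/2,-np.pi/2): print("pile",a,show_ik([.45,-.24,.12],down(a)))
try:
    m.move_ptp([.45,-.24,.40],down(np.pi/2)); snap("wrist","w_pile")
    m.move_ptp([.5,.1,.40],down(0)); snap("wrist","w_tray")
except m.Unreachable as e: print("unr",e)
print(m.current_time(), m.current_qpos())
for n in("w_pile","w_tray"):
    z=np.load(f"pics/{n}.npz");print(n,-z["R"].T@z["t"])
a=[cv2.imread(f"pics/{n}.png") for n in("w_pile","w_tray")]
cv2.imwrite("pics/both.png",cv2.resize(np.vstack(a),None,fx=.75,fy=.75))
E
```

```text
tray 0 [-0.03, 0.44, 1.84, -0.0, 0.86, -0.03]
tray 3.141592653589793 None
pile 1.5707963267948966 [-0.58, 0.43, 1.85, -0.0, 0.86, -2.15]
pile -1.5707963267948966 [-0.58, 0.43, 1.85, -0.0, 0.86, 0.99]
4.9417 [ 1.05317271e-01  1.53742415e-01  1.49664557e+00 -1.00493781e-04
  1.49122703e+00  1.05479768e-01]
w_pile [ 0.36957794 -0.23907677  0.54355091]
w_tray [0.50146303 0.18246366 0.54376757]
```

View pics/both.png

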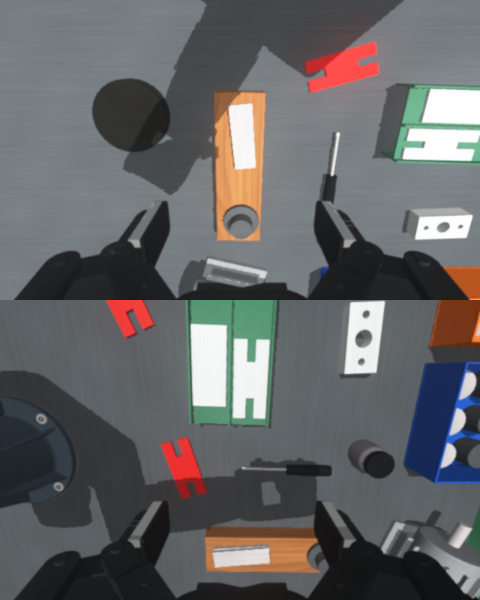

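The upper image shows the pile on the timber at about (242,137), slightly skewed. The lower image shows the H-plate in the tray's right lane at (250,378), with the open edge near row 425. The screwdriver is well clear, around row 468. Now I'll measure these.

```bash
python3 - <<'E'
from h import *
def comps(n,lo,hi,zl,zh,minpx,x,y):
    z=np.load(f"pics/{n}.npz");W=z["W"];hsv=cv2.cvtColor(z["p"],cv2.COLOR_RGB2HSV)
    M=cv2.inRange(hsv,np.array(lo),np.array(hi))>0
    M&=(W[...,2]>zl)&(W[...,2]<zh)&(W[...,0]>x[0])&(W[...,0]<x[1])&(W[...,1]>y[0])&(W[...,1]<y[1])
    k,L,S,_=cv2.connectedComponentsWithStats(M.astype(np.uint8),connectivity=4)
    for i in range(1,k):
        if S[i,4]<minpx: continue
        P=W[L==i]; r=cv2.minAreaRect(P[:,:2].astype(np.float32)*1000)
        print(n,S[i,4],"rect",np.round(r[0],1),np.round(r[1],1),round(r[2],2),"zmed",np.round(np.median(P[:,2]),4))
white=((0,0,150),(180,60,255)); green=((50,80,40),(90,255,255)); wood=((5,90,80),(20,255,255))
X=(.35,.7)
for n in("w_pile","w_tray"):
    print("pile");comps(n,*white,.05,.075,300,X,(-.35,-.15))
    print("timber");comps(n,*wood,.03,.055,500,(.3,.8),(-.35,-.15))
    print("plates");comps(n,*white,.045,.068,300,X,(0.02,.4))
    print("green");comps(n,*green,.03,.08,300,X,(0,.45))
z=np.load("pics/w_tray.npz");W=z["W"];hsv=cv2.cvtColor(z["p"],cv2.COLOR_RGB2HSV)
M=(cv2.inRange(hsv,*map(np.array,green))>0)&(W[...,2]>.03)&(W[...,2]<.08)&(abs(W[...,0]-.48)<.15)
P=W[M];print("front y pct",np.percentile(P[:,1],[0,.5,1,2]), "x", np.percentile(P[:,0],[0,.5,99.5,100]))
E
```

```text
pile
w_pile 2511 rect [ 500. -236.] [130.6  45. ] 5.37 zmed 0.062
timber
w_pile 8071 rect [ 583.9 -245.2] [ 99.7 340.1] 89.28 zmed 0.046
plates
w_pile 3353 rect [441.6 171.8] [120.6  66.7] 88.38 zmed 0.0568
w_pile 3621 rect [517.9 163.1] [150.1  66.5] 88.06 zmed 0.0566
green
w_pile 3413 rect [478.5 165.2] [180.7 152.7] 88.4 zmed 0.0514
pile
w_tray 1480 rect [ 501.8 -237.5] [130.2  44.3] 5.43 zmed 0.0623
timber
w_tray 5161 rect [ 554.7 -244.1] [103.  278.4] 89.21 zmed 0.046
plates
w_tray 5190 rect [441.1 182.4] [145.1  65.7] 88.43 zmed 0.057
w_tray 4435 rect [517.4 159. ] [143.8  66. ] 88.29 zmed 0.057
green
w_tray 8323 rect [480.2 184.8] [217.4 152. ] 88.0 zmed 0.0513
front y pct [0.07422593 0.07628313 0.0776351  0.07924004] x [0.40144832 0.403607   0.55782048 0.55950766]
```

```bash
cat >> h.py <<'E'
th=np.deg2rad(88.2);u=np.array([np.cos(th),np.sin(th)]);v=np.array([-u[1],u[0]])
T=np.array([.4808,.207])
def tray(s,l,z): return np.r_[T+s*u+l*v,z]
RT=down(th-np.pi/2)
E
python3 - <<'E'
from h import *
m.set_gripper(0.1)
m.move_ptp(tray(.062,-.037,.15),RT)
m.move_l(tray(.062,-.037,.060),max_speed=.12)
f0=np.array(m.current_force())
m.move_l(tray(.062,-.037,.0515),max_speed=.03)
print("df",np.round(np.array(m.current_force())-f0,2),m.current_ee_pos(),m.current_grip_width())
for s in (.034,.0,-.027):
    m.move_l(tray(s,-.037,.0515),max_speed=.05); print(s,np.round(np.array(m.current_force())-f0,2))
m.move_l(tray(-.015,-.037,.0515),max_speed=.08)
m.move_l(tray(-.015,-.037,.13),max_speed=.2)
m.move_ptp([.5,.03,.35],RT); m.set_gripper(1.0)
p,W=snap("wrist","w_t2")
hsv=cv2.cvtColor(p,cv2.COLOR_RGB2HSV)
M=(cv2.inRange(hsv,(0,0,150),(180,60,255))>0)&(W[...,2]>.045)&(W[...,2]<.068)&(W[...,0]>.35)&(W[...,0]<.65)&(W[...,1]>-.05)&(W[...,1]<.35)
k,L,S,_=cv2.connectedComponentsWithStats(M.astype(np.uint8),connectivity=4)
for i in range(1,k):
    if S[i,4]>500: P=W[L==i];r=cv2.minAreaRect(P[:,:2].astype(np.float32)*1000);print(np.round(r[0],1),np.round(r[1],1),round(r[2],2),np.median(P[:,2]),np.round((np.array(r[0])/1000-T)@np.c_[u,v],4))
print(m.current_time())
E
```

```text
df [ 0.74 -0.14 -0.46] [0.51964801 0.2678047  0.05139377] 0.1000645687269941
0.034 [ 0.15 -0.48 -0.58]
0.0 [-0.17  0.72  0.31]
-0.027 [-0.35 -0.39 -1.28]
[440.2 161.9] [100.3  65.7] 88.09 0.057002735997318026 [-0.0464  0.0391]
[515.1  99.1] [141.   65.7] 88.22 0.0570290972040038 [-0.1068 -0.0377]
13.05
```

View pics/w_t2.png

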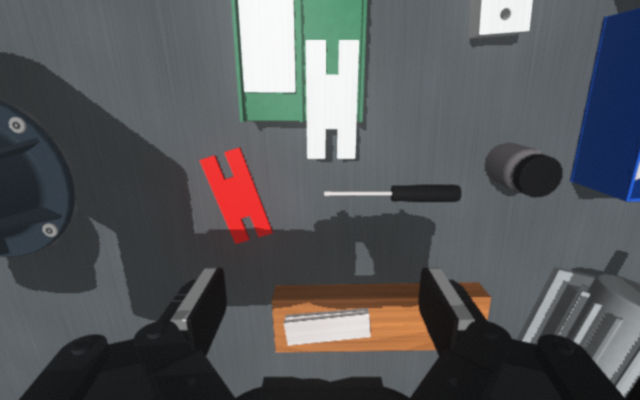

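The H-plate lies flat at about (332,98) in the picture and overhangs the tray by about 47 mm. The solid plate hasn't moved, and the screwdriver is clear of where the grip goes. Now I'll grasp it, lift and check.

```bash
python3 - <<'E'
from h import *
g=-.156
m.move_ptp(tray(g,-.0375,.15),RT)
m.move_l(tray(g,-.0375,.037),max_speed=.12)
print("f",np.round(m.current_force(),2))
m.set_gripper(0.0,60)
print("w",m.current_grip_width(),"F",m.current_grip_force(),"f",np.round(m.current_force(),2))
m.move_l(tray(g,-.0375,.16),max_speed=.12)
pc=np.array([.501,-.2368]);a=np.deg2rad(5.4);p_=np.array([np.cos(a),np.sin(a)])
m.move_ptp(np.r_[pc-.049*p_,.16],down(a-np.pi/2))
print("w",m.current_grip_width(),"F",m.current_grip_force(),m.current_ee_pos())
p,W=snap("wrist","w_held"); q,V=snap("top","t_held"); s,_=snap("scene","s_held")
cv2.imwrite("pics/held.png",np.hstack([p[::1,120:520],cv2.resize(s[80:280,150:350],(400,400))])[:,:,::-1])
hsv=cv2.cvtColor(p,cv2.COLOR_RGB2HSV)
M=(cv2.inRange(hsv,(0,0,110),(180,60,255))>0)&(W[...,2]>.10)&(W[...,2]<.25)&(abs(W[...,0]-.5)<.12)&(abs(W[...,1]+.237)<.1)
M[:, :5]=0
P=W[M];print(len(P));
if len(P)>50:
    r=cv2.minAreaRect(P[:,:2].astype(np.float32)*1000);print(r)
    A=np.c_[P,np.ones(len(P))];print("plane z=ax+by+c",np.linalg.lstsq(np.c_[P[:,:2],np.ones(len(P))],P[:,2],rcond=None)[0],np.median(P[:,2]))
print(m.current_time())
E
```

```text
f [ 0.01 -0.42 -0.37]
w 0.7044289460037494 F 62.718483209609985 f [-2.48 -0.34  7.5 ]
w 0.7021678076979394 F 64.84273910522461 [ 0.4524336  -0.24066785  0.15978342]
47624
((496.7638854980469, -235.00390625), (133.8624267578125, 69.62728881835938), 6.478877544403076)
plane z=ax+by+c [-1.08955161e-02  1.44472145e-06  1.83783565e-01] 0.17822993890799874
17.7833
```

View pics/held.png

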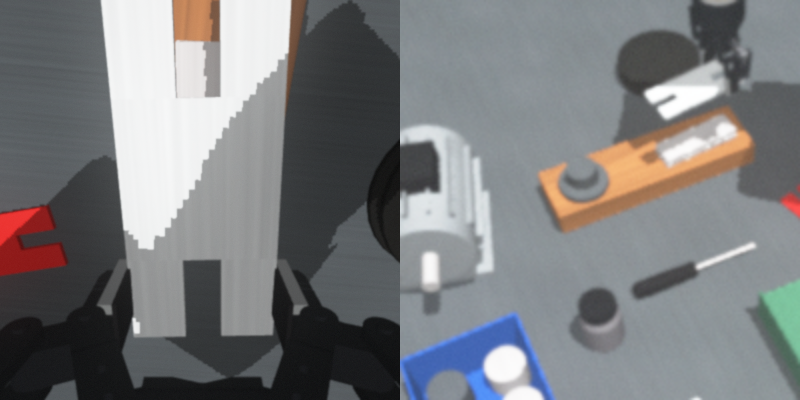

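The plate is level and held squarely across its prongs. Its slot bottoms are at about (322,260) and (317,97) in the full frame. I'll take its centre and yaw from those, correct the pose, then lower until it touches.

```bash
python3 - <<'E'
from h import *
z=np.load("pics/w_held.npz");W=z["W"];Z=W[...,2]
on=(Z>.165)&(Z<.19)
def bottom(c0,c1,r0,r1,last):
    out=[]
    for c in range(c0,c1):
        r=np.where(on[r0:r1,c])[0]; r=r0+(r[-1] if last else r[0]); out.append(W[r,c])
    return np.median(out,0)
near=bottom(312,332,150,300,True); far=bottom(305,329,60,200,False)
# slot side walls give the centre line
def mid(r,c0):
    row=on[r]; l=c0
    while not row[l]: l-=1
    k=c0
    while not row[k]: k+=1
    return (W[r,l]+W[r,k])/2,np.linalg.norm(W[r,l]-W[r,k])
n2,wn=mid(300,322); f2,wf=mid(70,317)
ang=np.degrees(np.arctan2(*(f2-n2)[[1,0]])); 
d=(f2-n2)[:2]/np.linalg.norm((f2-n2)[:2])
c=n2[:2]+d*((((near+far)/2)[:2]-n2[:2])@d)
print("slots",near,far,np.linalg.norm(near-far),"w",wn,wf,"yaw",ang,"centre",c,"z",np.median(Z[150:220,300:340]))
E
```

```text
slots [ 0.46914085 -0.23787451  0.17858993] [ 0.53241881 -0.22995438  0.17730884] 0.06378455431800652 w 0.0170470756292645 0.016106198888046683 yaw 6.689134379886995 centre [ 0.50081549 -0.23421856] z nan
```

```bash
python3 - <<'E'
from h import *
a=np.deg2rad(4.8);p_=np.array([np.cos(a),np.sin(a)])
h=np.array([.501,-.2383])-.049*p_; R=down(a-np.pi/2)
m.move_l(np.r_[h,.075],R,max_speed=.08); m.move_l(np.r_[h,.056],max_speed=.04)
m.dwell(.3); f0=np.array(m.current_force())
z=.056
while z>.0468:
    z-=.0006; m.move_l(np.r_[h,z],max_speed=.02); df=np.array(m.current_force())-f0; print(round(z,4),np.round(df,2))
    if df[2]>4: break
m.dwell(.2);print(np.round(np.array(m.current_force())-f0,2),m.current_time())
E
```

```text
0.0554 [-0.28 -0.21  0.19]
0.0548 [ 0.64 -0.36  0.01]
0.0542 [ 0.47 -0.44  0.06]
0.0536 [ 0.31 -0.09  0.07]
0.053 [ 0.49  0.32 -0.13]
0.0524 [ 0.87 -0.65 -0.48]
0.0518 [0.81 0.24 0.45]
0.0512 [ 0.85 -0.52  0.11]
0.0506 [ 1.4  -1.35  0.05]
0.05 [0.89 0.46 0.48]
0.0494 [ 0.6  -0.66  1.11]
0.0488 [-1.66  1.28  8.03]
[-2.34  1.43  7.47] 23.125
```

```bash
python3 - <<'E'
from h import *
m.set_gripper(1.0); m.dwell(.2)
e=np.array(m.current_ee_pos()); m.move_l(e+[0,0,.12],max_speed=.15)
m.move_ptp([.40,-.24,.40],down(np.pi/2))
p,W=snap("wrist","w_end")
hsv=cv2.cvtColor(p,cv2.COLOR_RGB2HSV)
M=(cv2.inRange(hsv,(0,0,150),(180,60,255))>0)&(W[...,2]>.058)&(W[...,2]<.08)&(abs(W[...,0]-.5)<.1)&(abs(W[...,1]+.237)<.08)
P=W[M];r=cv2.minAreaRect(P[:,:2].astype(np.float32)*1000);print(r,np.median(P[:,2]),np.linalg.lstsq(np.c_[P[:,:2],np.ones(len(P))],P[:,2],rcond=None)[0])
print(m.current_time())
E
```

```text
((499.88604736328125, -236.06137084960938), (140.68785095214844, 62.15570068359375), 6.081948757171631) 0.06785815707147229 [0.00242572 0.00052842 0.06620032]
27.325
```

View pics/w_end.png

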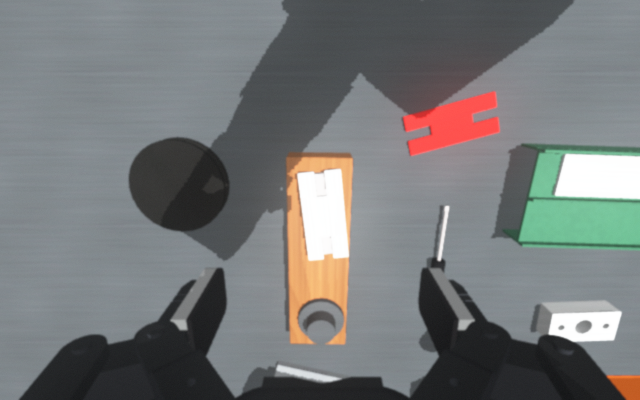

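The H-plate lies flat on the pile at about (323,214), measured at (499.9, −236.1) mm and 6.1°. The pile was at (500, −236) and 5.4° from the same view. Nothing else has moved, so I'm handing it in.

```bash
python3 -c "
from bench import manip as m
print(m.sign_off())"
```

```text
the job is handed in; nothing more can be done
None
```

The slotted plate lies flat on the pile, within about 1 mm and 1° of the pile's starting pose by the wrist camera; the job was handed in at about 27 s, and sign-off returned no verdict.

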